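# Turn the bone handle end for end in the ratchet clamp

## Task

The round tenon on the bone handle blank in the ratchet clamp is finished, so now its square end must be worked. Lift the pawl out of the ratchet wheel and throw it right back so that its spring holds it off, wind the crank back to open the jaw, take the blank out, turn it end for end and stand it back in the slot on the same edge, gripped by its middle, with the square end at the front where the tenon was. Then drop the pawl back into the teeth and wind the jaw up tight again as it was, so that the pawl holds it, leaving the two bone cups and the sanding block where they stand.

Things in the scene. Friction and masses are not known exactly. Their poses are not given: they have to be found in the camera images.
- slot (a point): Slot of the dark steel ratchet clamp bolted to the bench: point on the slot floor (z 35 mm) at the foot of the fixed jaw's face, midway along the jaws. Axes: x along the slot to the back (away from the worker), y into the fixed jaw, z up. The jaws are 36 mm long in x and rise 11 mm above the floor.
- wheel_centre (a point): Axis of the flat-lying ratchet wheel (73 mm across, 24 saw teeth), level with its top face at z 49 mm; 135 mm from the slot point towards the slot's -y (right). Same axes as the slot. Wheel nut and crank arm reach up to z 68 mm within 12 mm of the axis.
- ratchet (a joint): Angle (rad) of the wheel with its crank; grows as the crank winds BACK (clockwise from above), opening the jaw by 8 mm a radian; range -1.0 to 1.9. Clamped starts are about -0.26, 0 or 0.26; one tooth is 0.262. With the pawl in, it clicks forward (anticlockwise) but cannot go back. With the pawl off, the rubber pushes the wheel back to about 0.43.
- crank_knob (a point): Centre of the crank's upright round wooden knob: 18 mm across, from z 62 to 98 mm, this point at z 81 mm, 52 mm from the wheel's axis. At wheel angle 0 it points to the front and 49 degrees to the right. The crank arm under it tops out at z 61 mm. The knob does not spin on the arm.
- jaw (a joint): Opening (m) of the sliding jaw: 0.008 x the wheel's angle. The jaw moves along the slot's -y to open.
- pad: Thick black rubber facing of the sliding jaw, 35 mm long, top at z 45 mm; origin at the foot of its face, midway along. It yields 2 N a mm, at most 7 mm; it leaves the blank when the wheel passes about 0.5, and at 1.65 stands about 9 mm clear of where the blank stood.
- pawl (a joint): Angle (rad) of the pawl: 0 down in the teeth, 0.62 thrown right back on its stop. A leaf spring on its roller snaps it over: below about 0.3 it is pushed towards the teeth, above 0.33 it is held off. On a tooth's tip it stands at about 0.15.
- pawl_pivot (a point): Upright pivot of the pawl, behind the wheel, at z 49 mm (its bolt head tops out at z 56 mm). Seen from above the pawl swings clockwise to come out of the teeth.
- pawl_pin (a point): The pawl's upright steel thumb pin, at gripping height z 73 mm: pin 10 mm across, from z 49 to 88 mm, 28 mm from the pivot. Swing it round the pivot; 2 to 5 N lift it out of the loaded teeth.
- blank_centre (a point): Middle of the square part of the bone blank, half-way up: 85 mm long, 13 mm wide, 22 mm high, standing on edge on the slot floor against the fixed jaw, 11 mm proud of the jaws. About 50 g. x axis along its length, tenon at the -x end, z up.
- tenon_tip (a point): Tip of the blank's finished round tenon (10 mm thick, 22 mm long), 64 mm from the blank's middle, 11 mm above its underside.
- blank: The same bone blank; origin at the middle of its underside edge, z up, x along it away from the tenon.
- cup_a: Bystander: oval bone cup 53 x 74 x 109 mm high with a black foot, left of the clamp; origin under its centre.
- cup_b: Bystander: oval bone cup 53 x 75 x 111 mm high with a black foot, right of the clamp; origin under its centre.
- sander: Bystander: sanding block 45 x 88 x 26 mm, lying behind the jaws; origin under its centre.
Not all that is in view belongs to the job. Of the things that look like the blank, the larger one is meant.

How it is judged (in metres and radians):
On the way, in this order (a step that is already met when the one before it is completed fails the run):
1. the pawl is thrown right back, clear of the ratchet wheel (value of joint pawl above 0.45 rad), for 0.2 s.
2. the crank is wound back so that the jaw stands clear of the blank (value of joint jaw above 0.006 m), for 0.2 s.
3. the blank is lifted right out of the slot (z of blank_centre in the frame of slot above 0.03 m), for 0.1 s.
4. the blank stands in the slot again, tenon to the back (z of blank_centre in the frame of slot below 0.015 m and x of tenon_tip in the frame of slot above 0.045 m and horizontal distance between blank_centre and slot below 0.03 m), for 0.2 s.
At the end, for the whole second after the job is handed in: Pawl down between the teeth, jaw pad pressing the blank with over 2.5 N, blank at rest on edge on the slot floor, square to the jaws, its middle within 12 mm of the jaws' middle, tenon to the back, square end to the front; bystanders within 30 mm of their places (value of joint pawl below 0.1 rad and contact force between pad and blank above 2.5 N and x of tenon_tip in the frame of slot above 0.045 m and x of blank_centre in the frame of slot between -0.012 and 0.012 m and z of blank_centre in the frame of slot between 0.008 and 0.0145 m and angle between blank's own z axis and vertical below 0.1 rad and angle between the x axis of blank and the x axis of slot, either way round below 0.1 rad and linear speed of blank below 0.02 m/s); the robot touches nothing.
It fails at once if a cup or the sanding block is moved more than 30 mm (distance of any of cup_a, cup_b, sander from where it was at the start of the episode above 0.03 m).
It also fails if it takes over 72 s, if anything falls off the work surface, if the arm or the gripper's body presses on something with over 40 N, if the wrist force passes 120 N, or if a joint passes its speed limit or range.

## Robot

A 6-joint arm with a two-finger parallel gripper is mounted at the origin on a cart in front of the work surface, level with it; the furniture and walls round the work are solid. World frame = base frame: x ahead of the robot, y to its left, z up, the work surface at z = 0. Lengths are in mm, angles in degrees, forces in N, time in s.
With the tool pointing down it reaches from about 300 to 850 mm from the base axis. Payload 4.2 kg.
Tool frame: the origin (TCP) lies between the finger pads; the fingertips stand 25 mm ahead of it and the grasp point (between the pads) lies 6 mm ahead of it; x points along the fingers, y is the direction in which the jaws open and shut, and the axes are right-handed (so a half turn about x gives the same grasp; the last joint's range is limited). The gripper opens to 91 mm and grips with 3 to 60 N. Pads are 32 mm wide; open, the fingers measure 118 mm over their backs; the gripper's body (76 mm by 178 mm) begins 60 mm behind the grasp point.
Start: joints at [-70.703, 18.312, 89.639, -0, 72.044, -1.146], TCP at [200.838, -538.799, 238.976] pointing down, gripper open.
Joint ranges: [-177.97, 177.97], [-48.28, 115.42], [12.27, 149.76], [-77.06, 257.06], [2.81, 150.46], [-146.56, 146.56]. Speed limits (degrees/s): [147.25, 147.25, 180, 180, 180, 180].

## Interface

Orientations are given as [roll, pitch, yaw] about the fixed x, y, z axes, in that order (R = Rz(yaw) Ry(pitch) Rx(roll)).
In Python, from workcell import env gives the robot as it stands.
- The arm moves only by the tool jog_arm, never from a script. Its argument "plan" is one flat list of numbers, 4 for each row, row after row: the shift along the tool's x, y, z in cm, then the turn about the tool's x in units of 6 degrees (1.0 is 6 degrees). In form: [tx, ty, tz, turn, tx, ty, tz, turn, ...]. A call has 1 to 12 rows; each row shifts and turns the commanded pose from where the row before left it, along the tool's axes as they then stand; what a row does not reach is not made up. A row lasts 1/12 s, in which the tool goes at most 41.7 mm and 7.16 degrees, less where a joint would pass 70% of its speed; a pose out of reach is approached as far as the arm can. A call with a gripper value outside its range is refused whole. "claw" is the finger opening in cm, from 0 to 9.12, set as the call begins (left out, the last holds). The fingers move at their own pace and stop on an object; "newtons" is the grip in N (left out, the last holds). Time passes only in rows, so rows that do not move let the fingers close. It gives the time, the measured TCP pose, the force and the opening at its end, in the units of the state.
- env.state(): the state, without advancing time (a new reading comes with each control period).
- env.grab_frame(name): name is "scene" or "top" or "wrist"; returns the picture (480x640x3 uint8, red, green, blue); there is no depth.
- env.calibration(name): a dict with "vertical_fov" (degrees; the focal length in pixels is half the picture's height over the tangent of half this angle, whatever the lens; pixels are square), "cx", "cy" (the principal point, pixels), "origin" and "orientation" of the camera in the world; the wrist camera has in their place "T_tool_cam" (4x4, takes a point from camera to tool coordinates, whose origin is the TCP and whose axes are the tool frame's). Camera axes: x right, y down, z forward; pixel columns grow to the right and rows downward; lengths in mm; the calibration is good to about 2 mm. The wrist camera is an equidistant fisheye: a pixel r from the principal point sees the ray r / f radians off the axis. A picture is of the moment at which its call begins: read the wrist's pose just before it. calibration takes no time and is no camera call.
- env.job_done(): hands the job in, once; it reports no verdict.
The state is a dict: "time_s": time; "qpos": joint angles; "qvel": joint speeds; "effort": joint torques, N m; "ee_pos": TCP position; "ee_rot": TCP orientation; "force": force on the tool from outside, world axes, zero at the start; "torque": the same for the moment, N m; "gripper_width": finger opening in mm.
Only numpy, scipy, OpenCV 4.12 (cv2) and the standard library are available. Lean on these libraries where they do the work, as an engineer would, in place of code of your own. Each camera call takes 0.05 s, during which the arm holds its last target.

## Working session

There is one attempt and no reset: what is moved stays moved. The work goes in short steps, Python scripts to look and compute and a tool call to move; the robot and the scene stay as the last step left them, time stands still between calls to the robot, and variables do not carry over. Pictures are saved under pics/ and viewed, and the job is handed in when it is done.

Besides the shell and the picture viewer there is one more tool, called after "Request:" as name(argument=value, ...) on one line, values as JSON. jog_arm: Moves the arm, as the interface text tells. Its arguments: {"type":"object","properties":{"plan":{"type":"array"},"claw":{"type":"number"},"newtons":{"type":"number"}},"required":["plan"]}

```bash
mkdir -p pics; ls; python3 - <<'E'
from workcell import env
import cv2
for n in("scene","top","wrist"):
    print(n,env.calibration(n))
print(env.state())
for n in("scene","top","wrist"):
    cv2.imwrite(f"pics/{n}0.png",env.grab_frame(n)[:,:,::-1])
E
```

```text
pics
scene {'vertical_fov': 56.76703798660863, 'cx': 323.2406482586821, 'cy': 245.16513760055446, 'origin': array([-161.84662932, 1033.73694929,  613.87529487]), 'orientation': array([-114.67334521,   -1.41589207, -141.20856571])}
top {'vertical_fov': 55.15597032159628, 'cx': 314.91397996321507, 'cy': 237.37468528269903, 'origin': array([ 522.29467068,  115.25555336, 1185.61967652]), 'orientation': array([-178.24559634,    1.16526242,  -89.64007362])}
wrist {'vertical_fov': 65.70646984690485, 'cx': 317.89133457025866, 'cy': 234.78499418095413, 'T_tool_cam': array([[-4.75891388e-04, -2.75487995e-01,  9.61304394e-01,
        -1.44950125e+02],
       [ 9.99999794e-01,  2.83594558e-04,  5.76319207e-04,
        -2.03553571e+00],
       [-4.31389717e-04,  9.61304470e-01,  2.75487804e-01,
        -7.72891320e+01],
       [ 0.00000000e+00,  0.00000000e+00,  0.00000000e+00,
         1.00000000e+00]])}
{'time_s': 0.0, 'qpos': array([-7.07030686e+01,  1.83523948e+01,  8.97083425e+01, -3.39746061e-04,
        7.20441027e+01, -1.14576359e+00]), 'qvel': array([-0.02784546,  0.07405815,  0.03075643, -0.04800825,  0.055448  ,
       -0.0455499 ]), 'effort': array([ 1.96117151e-03, -4.12466168e+01, -2.31972420e+01,  7.29023502e-02,
        4.56717331e-02, -1.47909363e-04]), 'ee_pos': array([ 200.67304937, -538.33640861,  238.0995752 ]), 'ee_rot': array([-90.96923879,  89.89515959, 109.47356122]), 'force': array([-0.58611222,  0.11966983,  0.57042216]), 'torque': array([ 0.00453045, -0.03196703,  0.00137583]), 'gripper_width': 91.28108253494482}
```

View pics/scene0.png

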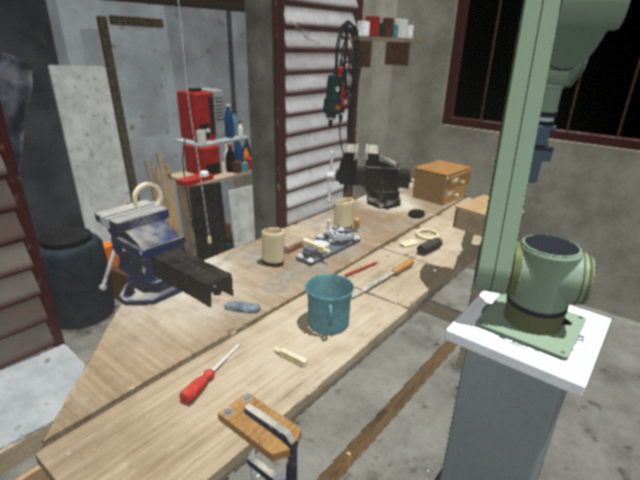

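View pics/top0.png

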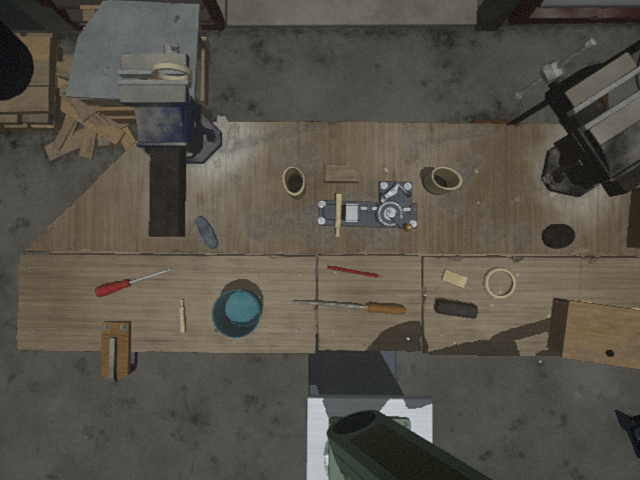

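View pics/wrist0.png

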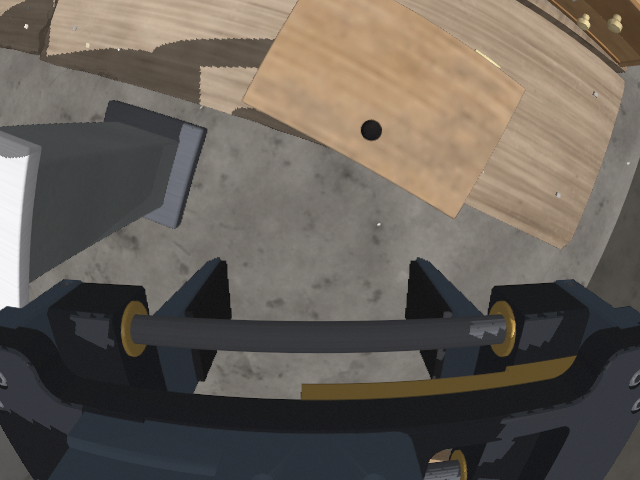

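The top view shows the clamp at about (318–417, 180–230). Two things look like the blank: one standing in the clamp slot at (338,215), and a smaller loose stick at (182,315). The one in the clamp is the larger and is gripped, so it fits. I'll confirm in a crop.

```bash
cat > h.py <<'E'
import numpy as np, cv2
from scipy.spatial.transform import Rotation as R
from workcell import env
def cam(n):
    c=env.calibration(n); f=240/np.tan(np.radians(c['vertical_fov']/2))
    return c,f
def pose(n,st=None):
    c,f=cam(n)
    if n=='wrist':
        st=st or env.state()
        T=np.eye(4);T[:3,:3]=R.from_euler('xyz',st['ee_rot'],degrees=True).as_matrix();T[:3,3]=st['ee_pos']
        return T@c['T_tool_cam'],c,f
    T=np.eye(4);T[:3,:3]=R.from_euler('xyz',c['orientation'],degrees=True).as_matrix();T[:3,3]=c['origin']
    return T,c,f
def ray(n,u,v,st=None):
    T,c,f=pose(n,st); a=np.array([(u-c['cx'])/f,(v-c['cy'])/f])
    if n=='wrist':
        r=np.hypot(*a); d=np.array([*(a/r*np.sin(r)),np.cos(r)]) if r>0 else np.array([0,0,1.])
    else: d=np.array([*a,1.])
    return T[:3,3],T[:3,:3]@d
def at(n,u,v,z,st=None):
    o,d=ray(n,u,v,st); return o+d*(z-o[2])/d[2]
def proj(n,p,st=None):
    T,c,f=pose(n,st); q=T[:3,:3].T@(np.asarray(p)-T[:3,3])
    if n=='wrist':
        th=np.arctan2(np.hypot(q[0],q[1]),q[2]); s=np.hypot(q[0],q[1])+1e-9; a=q[:2]/s*th
    else: a=q[:2]/q[2]
    return a*f+[c['cx'],c['cy']]
def snap(n,name,crop=None,k=1):
    st=env.state(); im=env.grab_frame(n)[:,:,::-1]
    np.save(f'pics/{name}.npy',im)
    if crop: x0,y0,x1,y1=crop; im=im[y0:y1,x0:x1]
    im=cv2.resize(im,None,fx=k,fy=k,interpolation=cv2.INTER_CUBIC)
    cv2.imwrite(f'pics/{name}.png',im); return st
E
python3 - <<'E'
import cv2
from h import *
im=cv2.imread('pics/top0.png')[150:250,270:470]
cv2.imwrite('pics/t0c.png',cv2.resize(im,None,fx=4,fy=4,interpolation=cv2.INTER_CUBIC))
im=cv2.imread('pics/scene0.png')[190:280,240:380]
cv2.imwrite('pics/s0c.png',cv2.resize(im,None,fx=5.5,fy=5.5,interpolation=cv2.INTER_CUBIC))
for u,v,z in [(338,215,57),(390,212,49),(408,227,81),(293,182,50),(441,180,50)]: print(at('top',u,v,z))
E
```

```text
[612.09077298  81.99621063  57.        ]
[620.75446816 -46.60028589  49.        ]
[582.13973806 -85.1071386   81.        ]
[694.27936399 193.8960715   50.        ]
[ 700.4067257  -171.86650011   50.        ]
```

View pics/t0c.png

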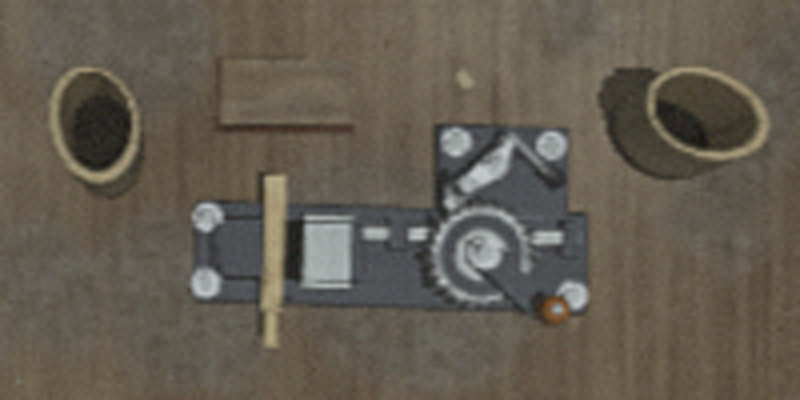

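View pics/s0c.png

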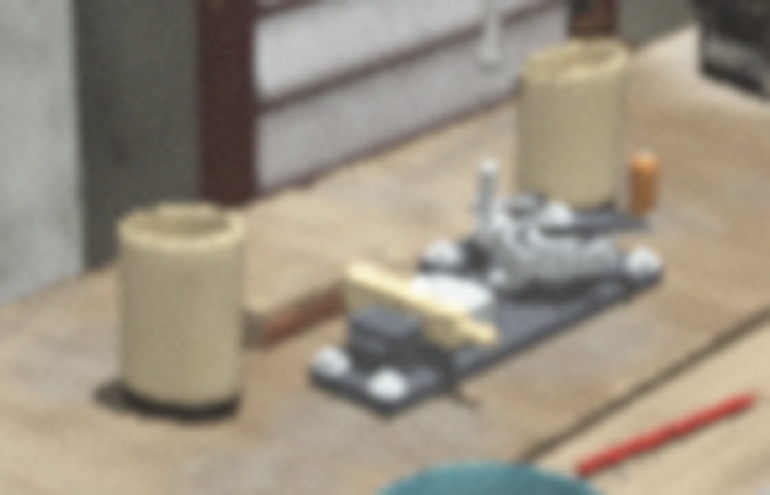

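```bash
python3 - <<'E'
from h import *
st=env.state()
M=R.from_euler('xyz',st['ee_rot'],degrees=True).as_matrix(); print(M.round(3))
# target 
for p in [(560,-30,300),(480,-30,300)]:
    print(M.T@(np.array(p)-st['ee_pos'])/10)
E
```

```text
[[-0.     0.349 -0.937]
 [ 0.001 -0.937 -0.349]
 [-1.    -0.001 -0.   ]]
[ -6.11989832 -35.10392352 -51.42444555]
[ -6.1163447  -37.89795411 -43.92822114]
```

Request:
jog_arm(plan=[-1.8, -2, -2.87, 0, -1.8, -2, -2.87, 0, -1.8, -2, -2.87, 0, 0, -2, -2.87, 0, 0, -2, -2.87, 0, 0, -2, -2.87, 0, 0, -2, -2.87, 0, 0, -2, -2.87, 0, 0, -2, -2.87, 0, 0, -2, -2.87, 0, 0, -2, -2.87, 0, 0, -2, -2.87, 0], claw=5)

```text
time_s: 1.15
ee_pos: [440.2, -192.0, 292.8]
ee_rot: [-12.7, 90.0, -172.3]
force: [0.7, -1.0, -0.2]
gripper_width: 50.0
```

Request:
jog_arm(plan=[0, -2, -2.87, 0, 0, -2, -2.87, 0, 0, -2, -2.87, 0, 0, -2, -2.87, 0, 0, -2, -2.87, 0, 0, -2, -2.87, 0, 0, 0, 0, 1.1, 0, 0, 0, 1.15, 0, 0, 0, 1.15, 0, 0, 0, 0])

```text
time_s: 1.98
ee_pos: [559.1, -20.7, 292.4]
ee_rot: [3.9, 89.9, -176.1]
force: [-0.6, -0.8, -0.3]
gripper_width: 50.1
```

```bash
python3 - <<'E'
from h import *
st=snap('wrist','w1'); print(st['time_s'],st['ee_pos'],st['ee_rot'],st['qpos'])
print(R.from_euler('xyz',st['ee_rot'],degrees=True).as_matrix().round(3))
E
```

```text
1.9833 [559.11365871 -20.68536509 292.41120339] [   3.94546162   89.94112092 -176.0854793 ] [-3.29243885e+00  1.52990802e+01  8.62327236e+01 -7.53721402e-03
  7.85266102e+01  8.67400051e+01]
[[-0.001 -0.001 -1.   ]
 [-0.    -1.     0.001]
 [-1.     0.     0.001]]
```

View pics/w1.png

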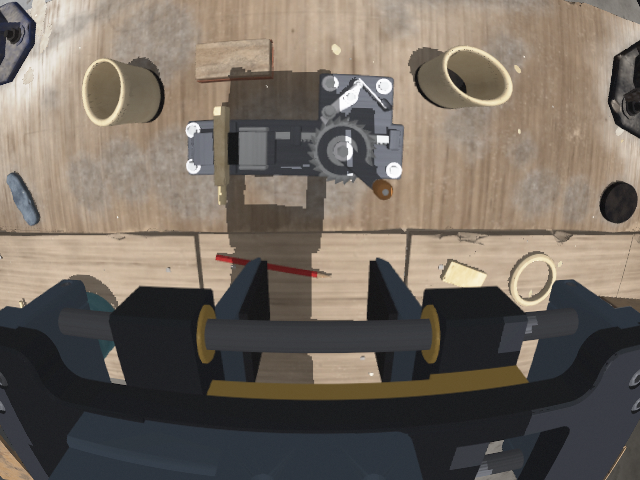

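The wrist view shows the clamp at (187–403, 72–182). The blank is at (220,155), wheel at (343,150), knob at (384,188) and pawl at (350,98).

```bash
python3 - <<'E'
from h import *
im=np.load('pics/w1.npy')
cv2.imwrite('pics/w1a.png',cv2.resize(im[60:210,290:415],None,fx=6,fy=6*.66,interpolation=cv2.INTER_CUBIC) if 0 else cv2.resize(im[65:210,290:415],None,fx=4.1,fy=4.1,interpolation=cv2.INTER_CUBIC))
cv2.imwrite('pics/w1b.png',cv2.resize(im[90:215,175:305],None,fx=4.6,fy=4.6,interpolation=cv2.INTER_CUBIC))
E
```

```text
(no output)
```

View pics/w1a.png

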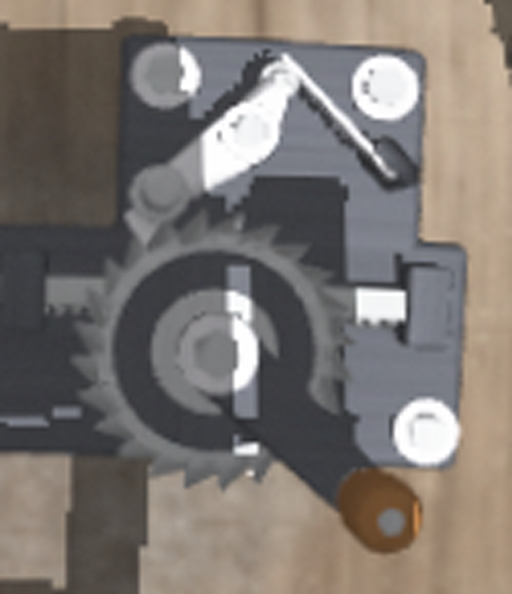

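View pics/w1b.png

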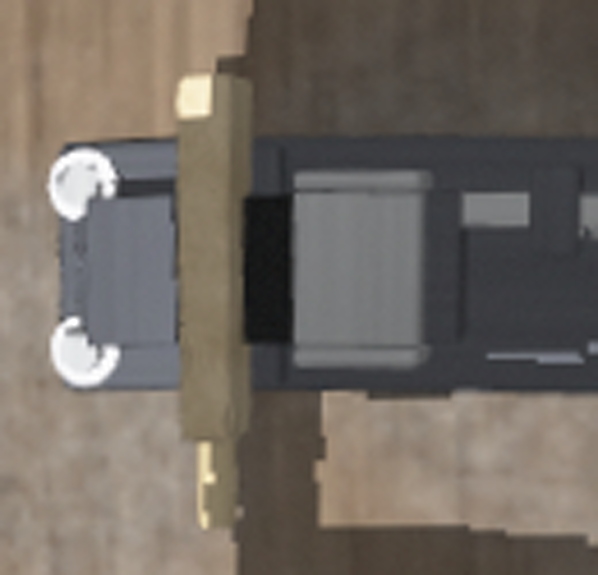

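```bash
python3 - <<'E'
from h import *
st={'ee_pos':np.array([559.11,-20.69,292.41]),'ee_rot':np.array([3.94546162,89.94112092,-176.0854793])}
def w(x,y,z,s,ox,oy,lab): print(lab, at('wrist',ox+x/s,oy+y/s,z,st).round(1))
a=(4.1,290,65)
w(247,130,56,*a,'pivot'); w(162,190,88,*a,'pin88'); w(380,510,98,*a,'knob98'); w(217,348,68,*a,'nut68');w(217,348,64,*a,'nut64')
b=(4.6,175,90)
# blank top corners z57 : back-left, back-right, front-left, front-right
for p in [(180,118),(251,78+40),(180,438),(246,438),(215,75),(253,78),(203,527),(238,515)]: w(*p,57,*b,'bl')
for p in [(177,197),(180,343),(90,197),(90,343)]: w(*p,46,*b,'fixjaw')
for p in [(245,197),(245,343)]: w(*p,45,*b,'pad')
for u,v,z in [(338,215,57)]: print(at('top',u,v,z))
for x,y,z,l in [(482,250,64,'nut'),(555,309,98,'knob'),(275,178,57,'bl back'),(271,308,57,'front'),(270,345,51,'tip')]: print(l,at('top',270+x/4,150+y/4,z))
E
```

```text
pivot [671.2 -51.9  56. ]
pin88 [654.2 -30.   88. ]
knob98 [582.3 -79.5  98. ]
nut68 [617. -44.  68.]
nut64 [616.8 -44.2  64. ]
bl [654.5  87.9  57. ]
bl [653.6  71.3  57. ]
bl [581.1  90.6  57. ]
bl [580.8  74.7  57. ]
bl [663.9  79.5  57. ]
bl [662.7  70.7  57. ]
bl [560.1  86.2  57. ]
bl [562.8  77.6  57. ]
fixjaw [636.6  92.1  46. ]
fixjaw [602.2  92.6  46. ]
fixjaw [637.8 113.7  46. ]
fixjaw [603.  115.1  46. ]
pad [635.8  76.   45. ]
pad [601.6  77.   45. ]
[612.09077298  81.99621063  57.        ]
nut [618.23873572 -45.68126865  64.        ]
knob [580.6371257  -83.78693626  98.        ]
bl back [662.67393641  80.3910284   57.        ]
front [582.54609597  82.46978213  57.        ]
tip [560.00247168  82.80327381  51.        ]
```

Request:
jog_arm(plan=[2.95, 0.15, -1.58, 0, 2.95, 0.15, -1.58, 0, 2.95, 0.15, -1.58, 0, 2.95, 0.16, -1.58, 0, 2.95, 0.16, -1.58, 0, 2.95, 0.16, -1.6, 0, 0, 0, 0, 0, 0, 0, 0, 0], claw=3)

```text
time_s: 2.7
ee_pos: [653.2, -30.5, 114.0]
ee_rot: [-3.2, 89.7, 177.0]
force: [0.1, 0.1, -0.2]
gripper_width: 30.0
```

```bash
python3 - <<'E'
from h import *
st=snap('wrist','w2'); print(st['time_s'],st['ee_pos'],st['ee_rot'],st['qpos'])
E
```

```text
2.7 [653.17832858 -30.45873074 113.96229159] [ -3.18530496  89.72643267 176.95265509] [-3.67615040e+00  3.07690011e+01  8.82260516e+01 -3.42345685e-03
  6.12784983e+01  8.61875419e+01]
```

View pics/w2.png

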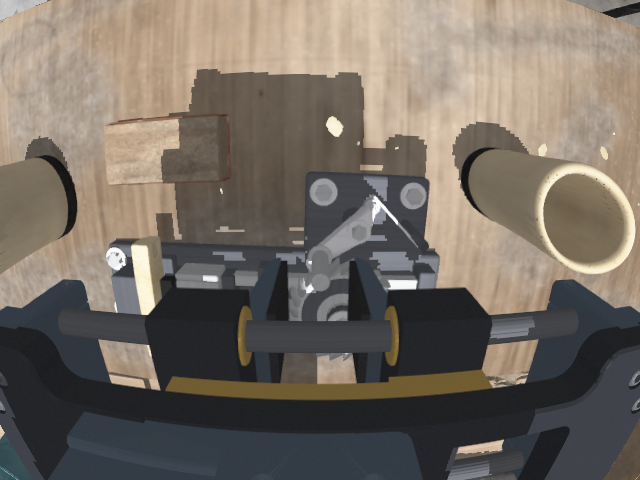

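```bash
python3 - <<'E'
from h import *
im=np.load('pics/w2.npy')
cv2.imwrite('pics/w2a.png',cv2.resize(im[180:320,260:440],None,fx=4,fy=4,interpolation=cv2.INTER_CUBIC))
st=env.state()
for p in [(654,-30,88),(654,-30,50),(671,-52,56),(618.5,-44,68),(653,-30.5,89)]: print(p,((proj('wrist',p,st)-[260,180])*4).round())
E
```

```text
(654, -30, 88) [241. 423.]
(654, -30, 50) [239. 321.]
(671, -52, 56) [392. 225.]
(618.5, -44, 68) [333. 585.]
(653, -30.5, 89) [245. 434.]
```

View pics/w2a.png

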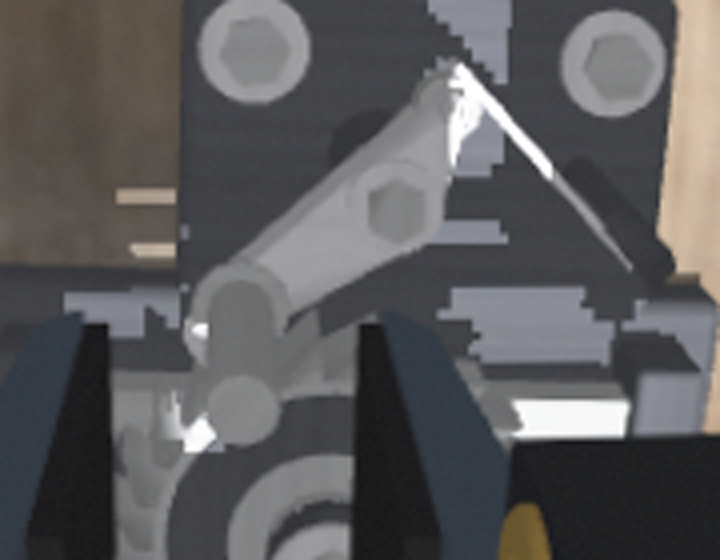

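Request:
jog_arm(plan=[1.4, 0, -0.2, 0, 1.4, 0, 0, 0, 0, 0, 0, 0])

```text
time_s: 3.0
ee_pos: [655.0, -30.2, 88.3]
ee_rot: [0.2, 89.9, -179.7]
force: [0.0, 0.5, 0.4]
gripper_width: 29.8
```

Request:
jog_arm(plan=[0, 0, 0, 0, 0, 0, 0, 0, 0, 0, 0, 0, 0, 0, 0, 0], claw=0.6, newtons=15)

```text
time_s: 3.33
ee_pos: [657.1, -31.1, 89.9]
ee_rot: [151.6, 89.8, -28.3]
force: [-0.3, -2.0, 3.2]
gripper_width: 9.3
```

Request:
jog_arm(plan=[0, -0.13, -0.18, 0, 0, -0.12, -0.19, 0, 0, -0.09, -0.2, 0, 0, -0.09, -0.2, 0, 0, -0.06, -0.21, 0, 0, -0.06, -0.21, 0, 0, -0.03, -0.22, 0, 0, -0.02, -0.22, 0, 0, 0, 0, 0, 0, 0, 0, 0])

```text
time_s: 4.17
ee_pos: [672.9, -25.7, 89.5]
ee_rot: [117.5, 89.8, -62.5]
force: [-1.5, -4.5, 4.7]
gripper_width: 9.7
```

```bash
python3 - <<'E'
from h import *
st=snap('wrist','w3'); print(st['time_s'],st['ee_pos'],st['ee_rot'],st['force'])
im=np.load('pics/w3.npy')
cv2.imwrite('pics/w3a.png',cv2.resize(im[180:340,220:420],None,fx=3.7,fy=3.7,interpolation=cv2.INTER_CUBIC))
E
```

```text
4.1667 [672.86824728 -25.74148639  89.45254424] [117.46994357  89.83234745 -62.47164659] [-1.45127144 -4.48496177  4.67838694]
```

View pics/w3a.png

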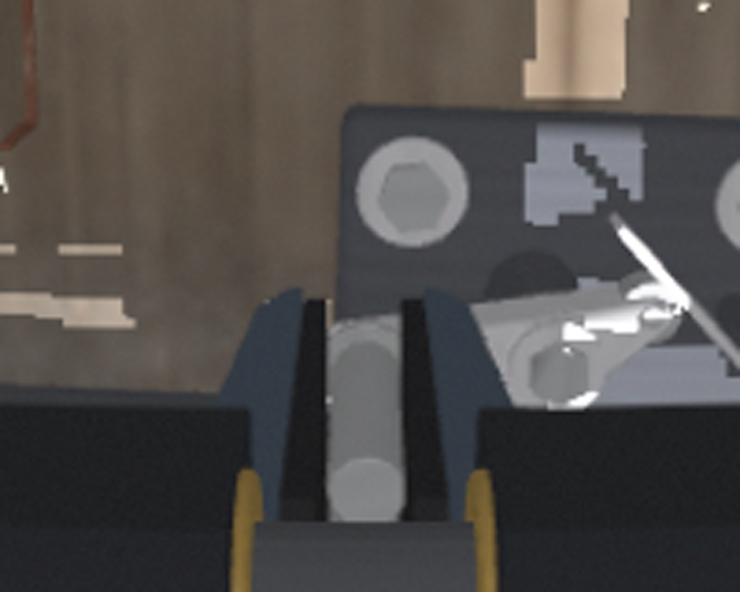

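The pawl has swung to about its stop. I'll release it and rise.

Request:
jog_arm(plan=[0, 0, 0, 0, 0, 0, 0, 0, -2, 0, 0, 0, -2.5, 0, 1.5, 0, -1.5, 0, 2.5, 0, 0, 0, 0, 0], claw=3.2)

```text
time_s: 4.72
ee_pos: [630.6, -23.6, 151.3]
ee_rot: [-161.6, 89.9, 18.5]
force: [-0.1, -0.3, -0.4]
gripper_width: 31.8
```

```bash
python3 - <<'E'
from h import *
st=snap('wrist','w4'); print(st['time_s'],st['ee_pos'],st['ee_rot'],st['force'])
im=np.load('pics/w4.npy')
cv2.imwrite('pics/w4a.png',cv2.resize(im[140:340,220:460],None,fx=3.2,fy=3,interpolation=cv2.INTER_CUBIC))
E
```

```text
4.7167 [630.63245307 -23.64935026 151.3166303 ] [-161.58486885   89.88712264   18.46847446] [-0.1352901  -0.28119216 -0.38638781]
```

View pics/w4a.png

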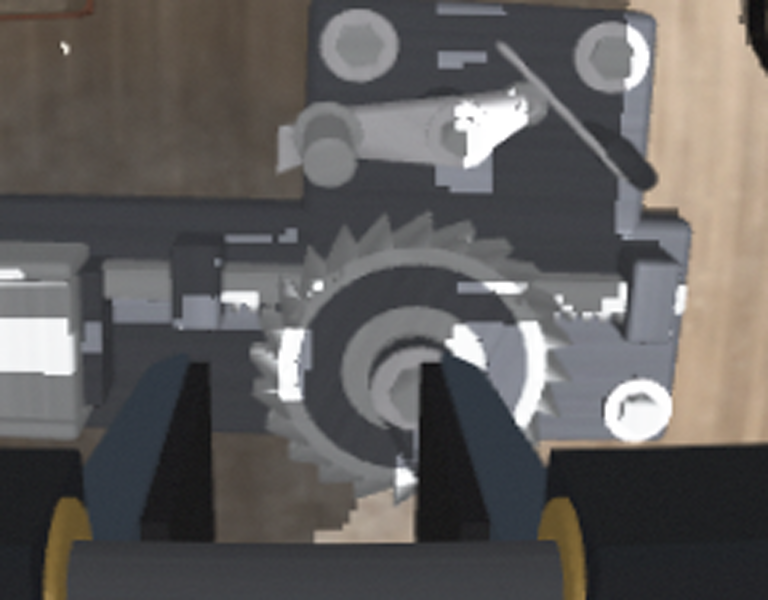

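Request:
jog_arm(plan=[-1, 1.2, 3.3, 0, -0.5, 1.2, 3.3, 0, 0, 1.3, 3.4, 0, 0, 0, 0, 0, 0, 0, 0, 0], claw=4)

```text
time_s: 5.18
ee_pos: [531.4, -61.5, 162.4]
ee_rot: [-33.2, 89.9, 146.8]
force: [0.7, 0.8, -0.2]
gripper_width: 40.2
```

```bash
python3 - <<'E'
from h import *
st=snap('wrist','w5'); print(st['time_s'],st['ee_pos'],st['ee_rot'],st['force'])
im=np.load('pics/w5.npy')
cv2.imwrite('pics/w5a.png',cv2.resize(im[100:300,200:440],None,fx=3,fy=3,interpolation=cv2.INTER_CUBIC))
E
```

```text
5.1833 [531.42850379 -61.45521175 162.39096157] [-33.18569351  89.93083974 146.78017419] [ 0.69894314  0.79826502 -0.2428317 ]
```

View pics/w5a.png

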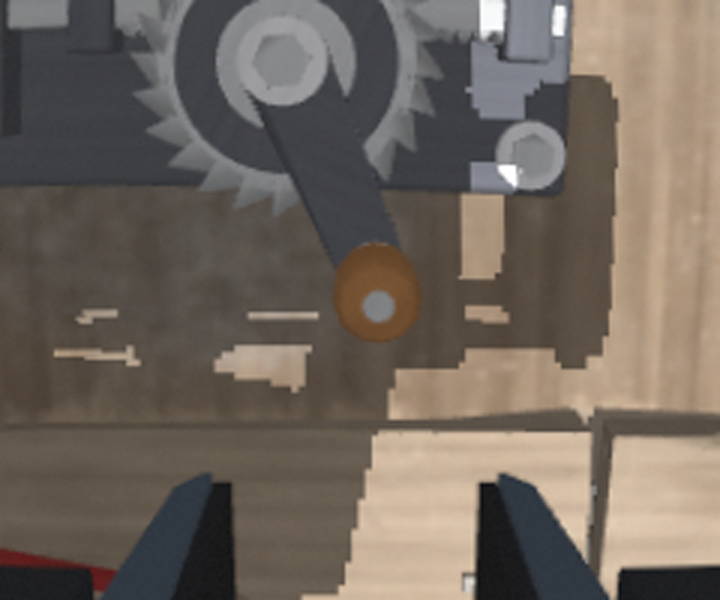

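```bash
python3 - <<'E'
from h import *
st=env.state()
print(at('wrist',200+377/3,100+305/3,98,st),at('wrist',200+285/3,100+60/3,68,st))
E
```

```text
[569.45633062 -64.15124814  98.        ] [617.00526553 -45.11617416  68.        ]
```

Request:
jog_arm(plan=[1, 0.13, -1.9, 0, 2, 0.12, -1.95, 0, 2.1, 0, 0, 0, 2, 0, 0, 0, 0, 0, 0, 0])

```text
time_s: 5.65
ee_pos: [570.2, -62.9, 87.3]
ee_rot: [-9.9, 89.6, 170.2]
force: [-0.9, 0.3, -0.7]
gripper_width: 39.9
```

Request:
jog_arm(plan=[0, 0, 0, 0, 0, 0, 0, 0, 0, 0, 0, 0, 0, 0, 0, 0], claw=1.2, newtons=8)

```text
time_s: 5.98
ee_pos: [572.0, -63.9, 93.3]
ee_rot: [170.1, 89.8, -9.8]
force: [1.1, 0.8, 1.4]
gripper_width: 18.1
```

```bash
python3 - <<'E'
import numpy as np
a=np.radians(np.linspace(202,133,11)); p=52*np.c_[np.cos(a),np.sin(a)]; d=np.diff(p,axis=0)
print((-d[:,::-1]/10).round(2).tolist())
E
```

```text
[[-0.59, 0.2], [-0.61, 0.13], [-0.62, 0.05], [-0.63, -0.02], [-0.62, -0.1], [-0.6, -0.17], [-0.58, -0.24], [-0.54, -0.31], [-0.5, -0.37], [-0.45, -0.43]]
```

Request:
jog_arm(plan=[0, -0.59, 0.2, 0, 0, -0.61, 0.13, 0, 0, -0.62, 0.05, 0, 0, -0.63, -0.02, 0, 0, -0.62, -0.1, 0, 0, -0.6, -0.17, 0, 0, -0.58, -0.24, 0, 0, -0.54, -0.31, 0, 0, -0.5, -0.37, 0, 0, -0.45, -0.43, 0, 0, 0, 0, 0, 0, 0, 0, 0])

```text
time_s: 6.98
ee_pos: [584.1, -5.5, 91.6]
ee_rot: [-111.4, 89.9, 68.7]
force: [0.4, 0.7, 0.6]
gripper_width: 17.4
```

Request:
jog_arm(plan=[0, 0, 0, 0, 0, 0, 0, 0, -2, 0, 0, 0, -3, 0, 1, 0, -2, 0, 3.5, 0, 0, 0, 3, 0, 0, 0, 0, 0], claw=4)

```text
time_s: 7.57
ee_pos: [503.1, -6.5, 162.6]
ee_rot: [-1.8, 89.8, 178.2]
force: [-0.8, 0.2, -0.4]
gripper_width: 40.2
```

```bash
python3 - <<'E'
from h import *
st=snap('wrist','w6'); print(st['time_s'],st['ee_pos'],st['ee_rot'],st['force'])
E
```

```text
7.5667 [503.09041904  -6.53683186 162.63350572] [ -1.77492092  89.77017053 178.24253641] [-0.77050832  0.21662258 -0.44717684]
```

View pics/w6.png

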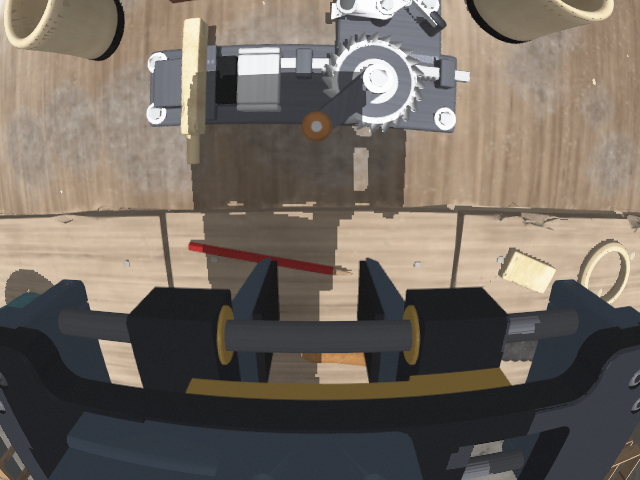

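Request:
jog_arm(plan=[-1, -2.9, -1.2, 0, -1, -2.95, -1.2, 0, -1, -3, -1.3, 0, 0, 0, 0, 0, 0, 0, 0, 0])

```text
time_s: 8.03
ee_pos: [546.8, 83.2, 191.8]
ee_rot: [176.4, 89.9, -3.4]
force: [0.8, -0.1, 0.1]
gripper_width: 40.0
```

```bash
python3 - <<'E'
from h import *
st=snap('wrist','w7'); print(st['time_s'],st['ee_pos'],st['ee_rot'],st['force'],st['qpos'])
im=np.load('pics/w7.npy')
cv2.imwrite('pics/w7a.png',cv2.resize(im[30:230,220:420],None,fx=3,fy=3,interpolation=cv2.INTER_CUBIC))
E
```

```text
8.0333 [546.84641368  83.19868279 191.84706669] [176.39022327  89.92539891  -3.43146463] [ 0.82875479 -0.05820909  0.08161128] [ 7.46742744e+00  1.82864837e+01  9.68125047e+01 -1.55854008e-02
  6.48277570e+01  9.72957354e+01]
```

View pics/w7a.png

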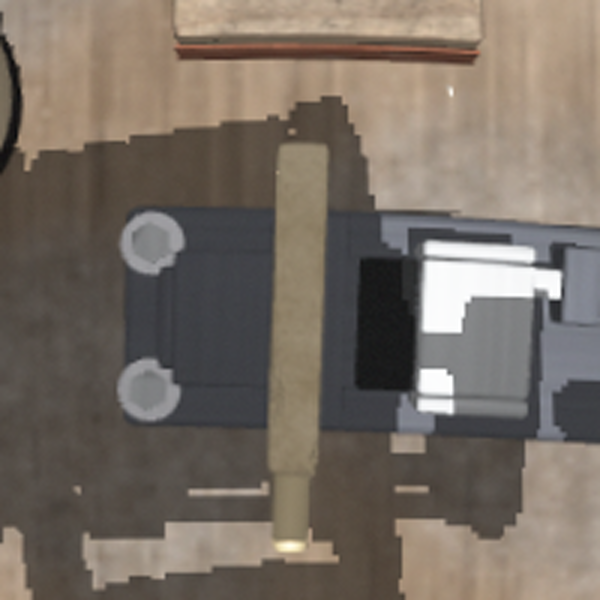

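```bash
python3 - <<'E'
from h import *
st=env.state()
for x,y,z in [(278,143,57),(328,145,57),(268,468,57),(318,472,57),(358,258,45),(355,388,45),(290,548,46),(172,250,46),(172,386,46)]: print(at('wrist',220+x/3,30+y/3,z,st).round(1))
E
```

```text
[662.8  87.7  57. ]
[662.3  75.4  57. ]
[580.8  90.2  57. ]
[579.8  77.5  57. ]
[634.3  67.2  45. ]
[600.3  67.7  45. ]
[557.6  84.6  46. ]
[636.5 115.1  46. ]
[600.9 115.4  46. ]
```

Request:
jog_arm(plan=[2, 0, -2.5, 0.2, 2.5, 0.05, -2.5, 0, 2.7, 0, -2.45, 0, 2.5, 0, 0, 0, 1, 0, 0, 0, 0, 0, 0, 0, 0, 0, 0, 0, 0, 0, 0, 0], claw=3.6)

```text
time_s: 8.75
ee_pos: [620.3, 80.2, 86.5]
ee_rot: [-175.8, 89.9, 3.1]
force: [1.2, 1.4, 1.2]
gripper_width: 36.1
```

```bash
python3 - <<'E'
from h import *
st=snap('wrist','w8'); print(st['time_s'],st['ee_pos'],st['force'],st['qpos'])
print(R.from_euler('xyz',st['ee_rot'],degrees=True).as_matrix().round(3))
im=np.load('pics/w8.npy')
cv2.imwrite('pics/w8a.png',cv2.resize(im[150:400,190:450],None,fx=3,fy=2.4,interpolation=cv2.INTER_CUBIC))
E
```

```text
8.75 [620.34775952  80.23241267  86.53642397] [1.24293892 1.36054165 1.15033255] [ 6.31967387e+00  2.98743295e+01  9.45048104e+01 -9.01909626e-03
  5.54906463e+01  9.75060604e+01]
[[ 0.002 -0.021 -1.   ]
 [ 0.    -1.     0.021]
 [-1.    -0.    -0.002]]
```

View pics/w8a.png

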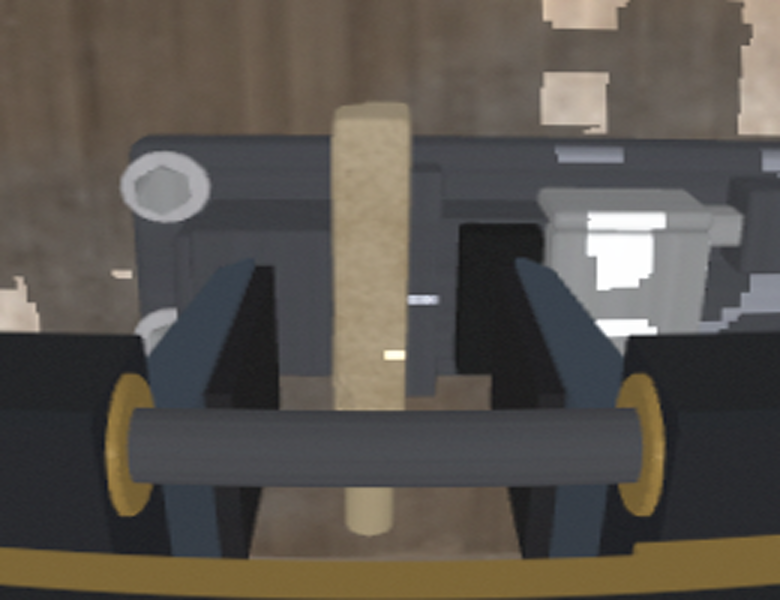

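Request:
jog_arm(plan=[0.6, -0.23, -0.1, 0, 0.6, 0, 0, 0, 0, 0, 0, 0, 0, 0, 0, 0, 0, 0, 0, 0])

```text
time_s: 9.22
ee_pos: [621.0, 82.9, 73.0]
ee_rot: [120.0, 90.0, -61.2]
force: [-0.0, -0.4, -0.0]
gripper_width: 35.7
```

Request:
jog_arm(plan=[0, 0, 0, 0, 0, 0, 0, 0, 0, 0, 0, 0, 0, 0, 0, 0, 0, 0, 0, 0], claw=0.8, newtons=30)

```text
time_s: 9.63
ee_pos: [621.1, 82.7, 73.0]
ee_rot: [138.2, 90.0, -43.0]
force: [-0.1, -0.2, 0.0]
gripper_width: 12.6
```

Request:
jog_arm(plan=[-0.5, 0, 0, 0, -1, 0, 0, 0, -2, 0, 0, 0, -3, 0, 0, 0, -3, 0, 0, 0, -2, 0, 0, 0, 0, 0, 0, 0])

```text
time_s: 10.22
ee_pos: [623.8, 83.2, 194.4]
ee_rot: [-172.3, 89.3, 6.5]
force: [1.0, 0.1, -0.4]
gripper_width: 12.4
```

```bash
python3 - <<'E'
from h import *
st=snap('wrist','w9'); print(st['time_s'],st['ee_pos'],st['force'],st['qpos'],st['gripper_width'])
im=np.load('pics/w9.npy')
cv2.imwrite('pics/w9a.png',im[60:440])
E
```

```text
10.2167 [623.83463062  83.22391092 194.36594846] [ 1.0334613   0.1236785  -0.36425679] [ 6.55194750e+00  2.45345245e+01  8.65700693e+01 -3.30256458e-04
  6.82386802e+01  9.77095576e+01] 12.393145763899554
```

View pics/w9a.png

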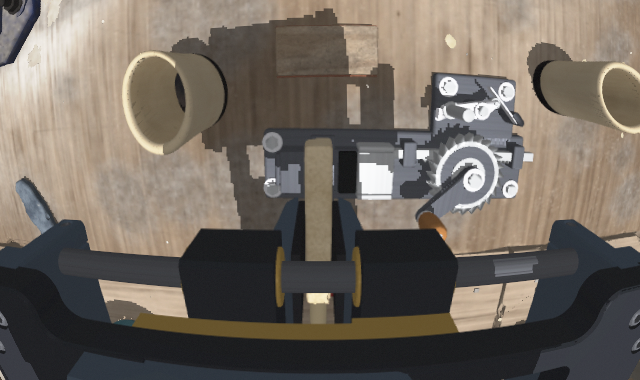

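Request:
jog_arm(plan=[0, 0, 0, -0.8, 0, 0, 0, -1.15, 0, 0, 0, -1.15, 0, 0, 0, -1.15, 0, 0, 0, -1.15, 0, 0, 0, -1.15, 0, 0, 0, -1.15, 0, 0, 0, -1.15, 0, 0, 0, -1.15, 0, 0, 0, -1.15, 0, 0, 0, -1.15, 0, 0, 0, -1.15])

```text
time_s: 11.27
ee_pos: [620.1, 82.8, 186.4]
ee_rot: [-72.7, 89.8, -172.8]
force: [1.1, 0.4, -0.8]
gripper_width: 12.3
```

Request:
jog_arm(plan=[0, 0, 0, -1.15, 0, 0, 0, -1.15, 0, 0, 0, -1.15, 0, 0, 0, -1.15, 0, 0, 0, -1.15, 0, 0, 0, -1.15, 0, 0, 0, -1.15, 0, 0, 0, -1.15, 0, 0, 0, -1.15, 0, 0, 0, -1.15, 0, 0, 0, -1.15, 0, 0, 0, -1.15])

```text
time_s: 12.27
ee_pos: [620.1, 82.8, 186.4]
ee_rot: [-155.3, 89.8, -172.6]
force: [-0.1, -0.2, -0.2]
gripper_width: 12.9
```

Request:
jog_arm(plan=[0, 0, 0, -1.15, 0, 0, 0, -0.8, 0, 0, 0, -0.8, 0, 0, 0, 0, 0, 0, 0, 0, 0, 0, 0, 0])

```text
time_s: 12.77
ee_pos: [620.6, 82.8, 187.2]
ee_rot: [-170.8, 89.9, -172.0]
force: [0.0, -0.6, -0.4]
gripper_width: 12.8
```

```bash
python3 - <<'E'
from h import *
st=snap('wrist','w10'); print(st['time_s'],st['ee_pos'],st['force'],st['qpos'],st['gripper_width'])
print(R.from_euler('xyz',st['ee_rot'],degrees=True).as_matrix().round(3))
snap('top','t10',(270,150,470,250),4)
E
```

```text
12.7667 [620.61653938  82.81501691 187.22056726] [ 0.0094173  -0.6309123  -0.42143439] [ 6.54919118e+00  2.48915143e+01  8.70579585e+01 -2.10140713e-03
  6.81300429e+01 -8.21903251e+01] 12.773906844774084
[[-0.001  0.022  1.   ]
 [-0.     1.    -0.022]
 [-1.    -0.    -0.001]]
```

View pics/w10.png

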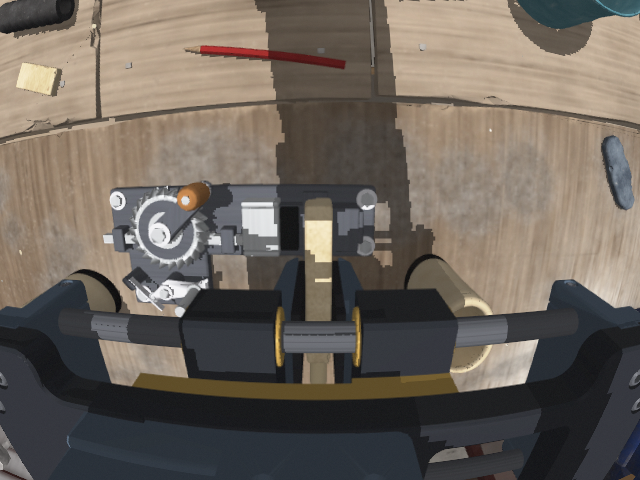

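Request:
jog_arm(plan=[2, -0.1, -0.2, 0, 3, 0, 0, 0, 2.5, 0, 0, 0, 1, 0, 0, 0, 0.8, 0, 0, 0, 0.7, 0, 0, 0, 0, 0, 0, 0, 0, 0, 0, 0, 0, 0, 0, 0])

```text
time_s: 13.62
ee_pos: [619.9, 82.0, 89.2]
ee_rot: [5.7, 89.9, 4.5]
force: [-0.1, -0.6, 0.0]
gripper_width: 12.4
```

```bash
python3 - <<'E'
from h import *
st=snap('wrist','w11'); print(st['time_s'],st['ee_pos'],st['force'],st['gripper_width'])
im=np.load('pics/w11.npy')
cv2.imwrite('pics/w11a.png',cv2.resize(im[130:400,190:450],None,fx=3,fy=2.2,interpolation=cv2.INTER_CUBIC))
E
```

```text
13.6167 [619.85871494  81.98569132  89.1844146 ] [-0.08122744 -0.62145732  0.03420738] 12.426457752239921
```

View pics/w11a.png

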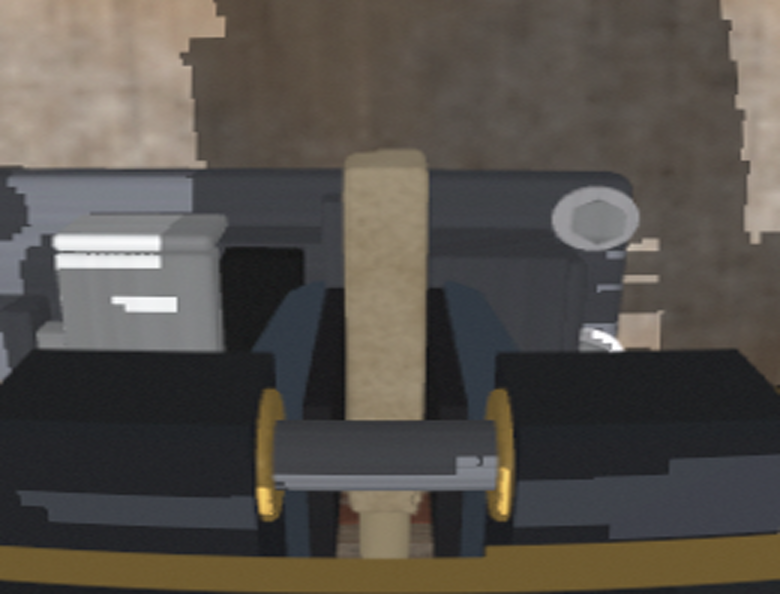

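Request:
jog_arm(plan=[0.3, -0.15, -0.1, 0, 0.4, 0, 0, 0, 0.4, 0, 0, 0, 0.3, 0, 0, 0, 0, 0, 0, 0, 0, 0, 0, 0])

```text
time_s: 14.17
ee_pos: [617.8, 80.4, 73.6]
ee_rot: [-161.9, 90.0, -163.1]
force: [0.1, 0.1, -1.5]
gripper_width: 12.6
```

Request:
jog_arm(plan=[0.06, 0, 0, 0, 0, 0, 0, 0, 0, 0, 0, 0])

```text
time_s: 14.42
ee_pos: [617.9, 80.4, 73.3]
ee_rot: [-122.4, 90.0, -123.5]
force: [0.1, -0.7, -0.8]
gripper_width: 12.6
```

Request:
jog_arm(plan=[0, 0, 0, 0, 0, 0, 0, 0, 0, 0, 0, 0, -0.5, 0, 0, 0, -2, 0, 0, 0, -3, 0, 0, 0, -3, 0, 0, 0, -2, 0, 0, 0, 0, 0, 0, 0], claw=3.2)

```text
time_s: 15.17
ee_pos: [620.7, 80.7, 184.2]
ee_rot: [7.0, 89.4, 5.8]
force: [0.7, -0.2, 1.0]
gripper_width: 32.1
```

```bash
python3 - <<'E'
from h import *
st=snap('wrist','w12'); print(st['time_s'],st['ee_pos'],st['force'],st['gripper_width'])
im=np.load('pics/w12.npy')
cv2.imwrite('pics/w12a.png',cv2.resize(im[100:400,90:490],None,fx=2,fy=2,interpolation=cv2.INTER_CUBIC))
E
```

```text
15.1667 [620.71030705  80.71657255 184.18716224] [ 0.69089891 -0.1817347   0.95178938] 32.10654114149713
```

View pics/w12a.png

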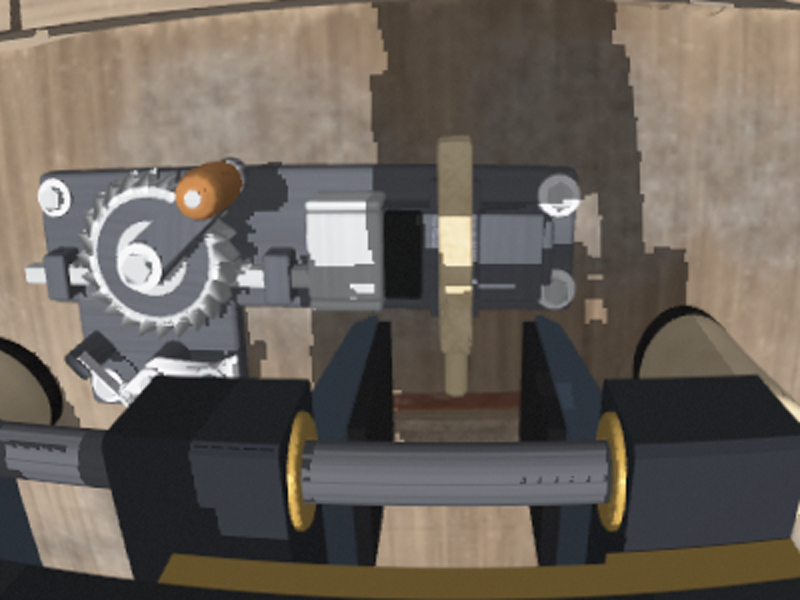

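```bash
python3 - <<'E'
from h import *
st={'ee_pos':np.array([630.63,-23.65,151.32]),'ee_rot':np.array([-161.58486885,89.88712264,18.46847446])}
print(at('wrist',220+330/3.2,140+162/3,88,st),at('wrist',220+466/3.2,140+132/3,56,st))
st=env.state()
print(at('wrist',90+192/2,100+199/2,98,st),at('wrist',90+138/2,100+268/2,68,st), 'blank ends',at('wrist',90+455/2,100+137/2,57,st),at('wrist',90+456/2,100+350/2,57,st),at('wrist',90+456/2,100+393/2,46,st))
print(R.from_euler('xyz',st['ee_rot'],degrees=True).as_matrix().round(3))
E
```

```text
[674.39996949 -28.11645721  88.        ] [675.83034086 -56.36567759  56.        ]
[580.53344368  -2.82573037  98.        ] [611.9045368  -40.03330213  68.        ] blank ends [568.18443893  82.963348    57.        ] [650.97039862  81.69550421  57.        ] [675.01853536  81.22932581  46.        ]
[[ 0.006  0.02   1.   ]
 [ 0.001  1.    -0.02 ]
 [-1.     0.001  0.006]]
```

Request:
jog_arm(plan=[0, -2.67, 1.35, 0, 0, -2.67, 1.35, 0, 1, -2.67, 1.35, 0, 2, -2.67, 1.35, 0, 2, 0, 0, 0, 1, 0, 0, 0, 0, 0, 0, 0, 0, 0, 0, 0], claw=3.4)

```text
time_s: 15.88
ee_pos: [669.0, -26.7, 117.4]
ee_rot: [173.8, 89.9, 172.6]
force: [0.0, -0.6, 0.3]
gripper_width: 34.3
```

```bash
python3 - <<'E'
from h import *
st=snap('wrist','w13'); print(st['time_s'],st['ee_pos'],st['force'],st['gripper_width'])
im=np.load('pics/w13.npy')
cv2.imwrite('pics/w13a.png',cv2.resize(im[150:400,190:450],None,fx=3,fy=2.4,interpolation=cv2.INTER_CUBIC))
E
```

```text
15.8833 [668.96100789 -26.73757032 117.38084978] [ 0.00123159 -0.64400247  0.29374925] 34.27071083420763
```

View pics/w13a.png

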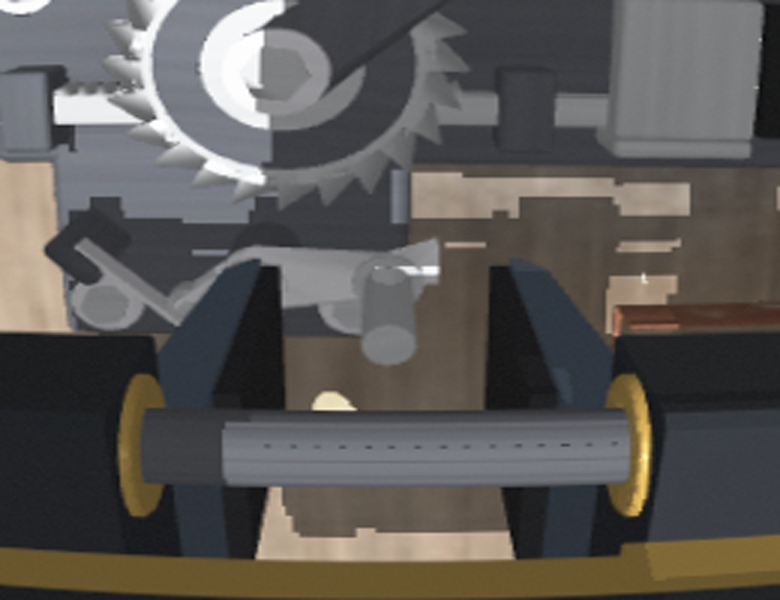

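Request:
jog_arm(plan=[1.5, 0, 0.3, 0, 1.3, 0, 0, 0, 0, 0, 0, 0, 0, 0, 0, 0])

```text
time_s: 16.27
ee_pos: [672.8, -26.7, 91.2]
ee_rot: [-8.3, 90.0, -9.4]
force: [-0.3, 0.0, 0.5]
gripper_width: 34.0
```

Request:
jog_arm(plan=[0, 0, 0, 0, 0, 0, 0, 0, 0, 0, 0, 0, 0, 0, 0, 0], claw=0.6, newtons=15)

```text
time_s: 16.6
ee_pos: [673.2, -26.8, 91.4]
ee_rot: [44.4, 89.9, 43.2]
force: [-0.7, 11.0, 5.1]
gripper_width: 10.1
```

Request:
jog_arm(plan=[0, -0.02, -0.22, 0, 0, -0.03, -0.22, 0, 0, -0.06, -0.21, 0, 0, -0.06, -0.21, 0, 0, -0.09, -0.2, 0, 0, -0.09, -0.2, 0, 0, -0.11, -0.18, 0, 0, -0.05, -0.08, 0, 0, 0, 0, 0, 0, 0, 0, 0])

```text
time_s: 17.43
ee_pos: [657.2, -30.1, 91.3]
ee_rot: [92.0, 89.8, 90.8]
force: [-2.2, 7.6, 4.5]
gripper_width: 9.2
```

Request:
jog_arm(plan=[0, 0, 0, 0, 0, 0, 0, 0, -2, 0, 0, 0, -3, 0, 0, 0, -3, 0, 2, 0, 0, 0, 3, 0, 0, 0, 0, 0, 0, 0, 0, 0], claw=3.2)

```text
time_s: 18.1
ee_pos: [708.2, -33.9, 170.0]
ee_rot: [-76.4, 90.0, -77.5]
force: [-0.2, -0.2, -0.7]
gripper_width: 32.2
```

```bash
python3 - <<'E'
from h import *
st=snap('wrist','w14'); print(st['time_s'],st['ee_pos'],st['force'],st['gripper_width'])
im=np.load('pics/w14.npy')
cv2.imwrite('pics/w14a.png',cv2.resize(im[80:340,190:490],None,fx=2.6,fy=2.2,interpolation=cv2.INTER_CUBIC))
E
```

```text
18.1 [708.20505191 -33.92499949 170.03227435] [-0.24332303 -0.24092296 -0.6589984 ] 32.17420638550566
```

View pics/w14a.png

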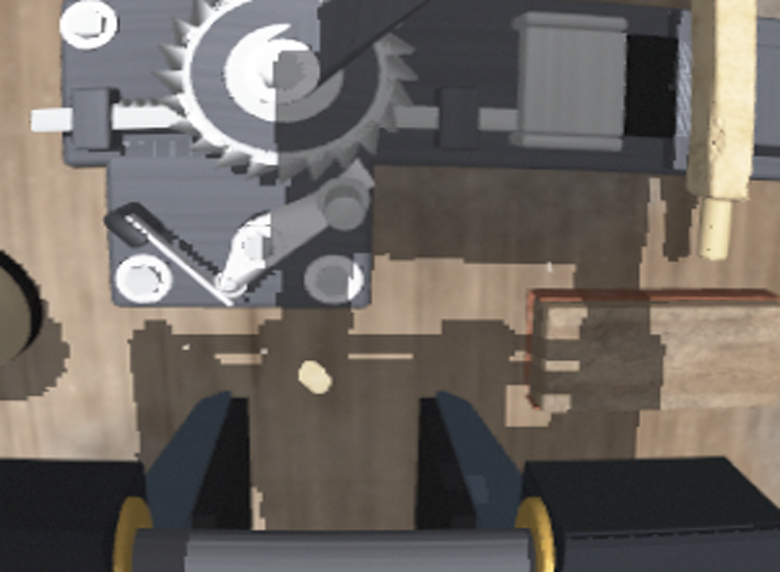

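Request:
jog_arm(plan=[0, 0.7, -3.2, 0, 0, 0.7, -3.2, 0, 0, 0.7, -3.2, 0, 0, 0.5, -2.7, 0, 2.5, 0, 0, 0, 1, 0, 0, 0, 0, 0, 0, 0, 0, 0, 0, 0], claw=4)

```text
time_s: 18.82
ee_pos: [584.8, -5.1, 134.6]
ee_rot: [-172.3, 89.9, -173.5]
force: [0.7, 0.1, 0.6]
gripper_width: 40.3
```

```bash
python3 - <<'E'
from h import *
st=snap('wrist','w15'); print(st['time_s'],st['ee_pos'],st['force'],st['gripper_width'])
im=np.load('pics/w15.npy')
cv2.imwrite('pics/w15a.png',cv2.resize(im[130:400,190:450],None,fx=3,fy=2.2,interpolation=cv2.INTER_CUBIC))
M=R.from_euler('xyz',st['ee_rot'],degrees=True).as_matrix()
a=np.radians(np.linspace(133,230,15)); p=52*np.c_[np.cos(a),np.sin(a),0*a]; d=np.diff(p,axis=0)@M
print((d[:,1:]/10).round(2).tolist())
E
```

```text
18.8167 [584.79287277  -5.1049221  134.60609898] [0.66702323 0.11347656 0.58908708] 40.27521174356542
[[-0.46, -0.42], [-0.51, -0.36], [-0.55, -0.3], [-0.58, -0.23], [-0.61, -0.16], [-0.62, -0.08], [-0.63, -0.01], [-0.62, 0.07], [-0.61, 0.14], [-0.59, 0.21], [-0.56, 0.28], [-0.52, 0.35], [-0.48, 0.41], [-0.42, 0.46]]
```

View pics/w15a.png

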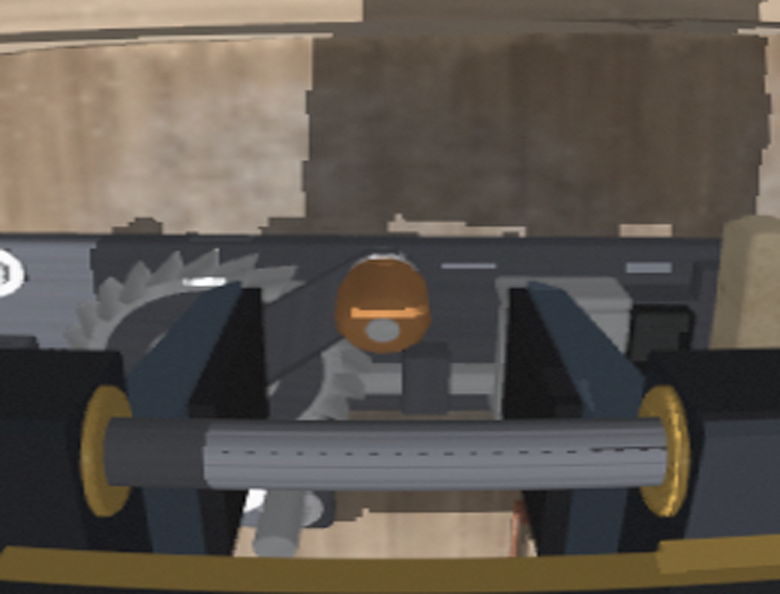

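Request:
jog_arm(plan=[2, 0, -0.1, 0, 2.1, 0, 0, 0, 0, 0, 0, 0, 0, 0, 0, 0])

```text
time_s: 19.2
ee_pos: [584.3, -5.0, 94.1]
ee_rot: [-174.7, 89.9, -175.9]
force: [1.0, 0.2, -0.2]
gripper_width: 40.2
```

Request:
jog_arm(plan=[0, 0, 0, 0, 0, 0, 0, 0, 0, 0, 0, 0, 0, 0, 0, 0], claw=1.2, newtons=12)

```text
time_s: 19.53
ee_pos: [584.9, -5.1, 95.4]
ee_rot: [-11.3, 89.8, -12.5]
force: [-0.6, 0.8, 1.7]
gripper_width: 17.7
```

Request:
jog_arm(plan=[0, -0.46, -0.42, 0, 0, -0.51, -0.36, 0, 0, -0.55, -0.3, 0, 0, -0.58, -0.23, 0, 0, -0.61, -0.16, 0, 0, -0.62, -0.08, 0, 0, -0.63, -0.01, 0, 0, -0.62, 0.07, 0, 0, -0.61, 0.14, 0, 0, 0, 0, 0])

```text
time_s: 20.37
ee_pos: [568.8, -57.3, 94.7]
ee_rot: [-161.3, 89.9, -162.5]
force: [-3.7, 0.9, 5.5]
gripper_width: 17.5
```

Request:
jog_arm(plan=[0, -0.59, 0.21, 0, 0, -0.56, 0.28, 0, 0, -0.52, 0.35, 0, 0, -0.48, 0.41, 0, 0, -0.42, 0.46, 0, 0, 0, 0, 0, 0, 0, 0, 0])

```text
time_s: 20.95
ee_pos: [587.0, -83.3, 94.5]
ee_rot: [-32.7, 89.9, -33.9]
force: [-1.6, 0.1, 4.3]
gripper_width: 17.5
```

```bash
python3 - <<'E'
from h import *
st=snap('wrist','w16'); print(st['time_s'],st['ee_pos'],st['force'],st['torque'],st['gripper_width'])
snap('top','t16',(270,150,470,250),4)
snap('scene','s16',(240,190,380,280),5.5)
d=st['ee_pos'][:2]-[617.5,-44.5]; print(np.hypot(*d),np.degrees(np.arctan2(d[1],d[0]))%360)
E
```

```text
20.95 [586.98385839 -83.29350903  94.47455832] [-1.64265407  0.0995611   4.30022215] [0.28886532 0.09994756 0.01198162] 17.530503577477045
49.357585447427596 231.8103446606366
```

View pics/w16.png

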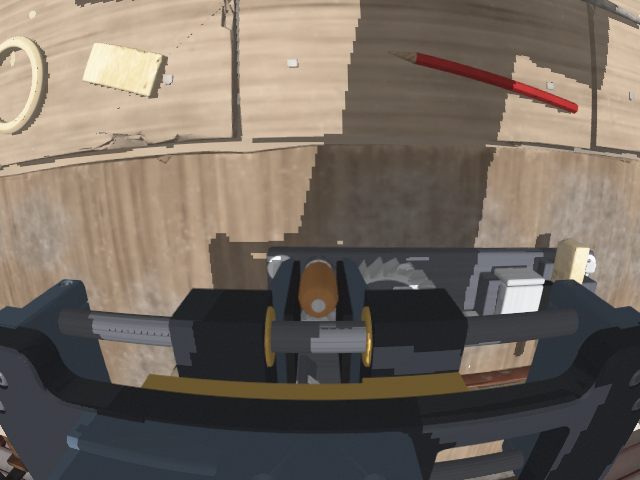

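View pics/s16.png

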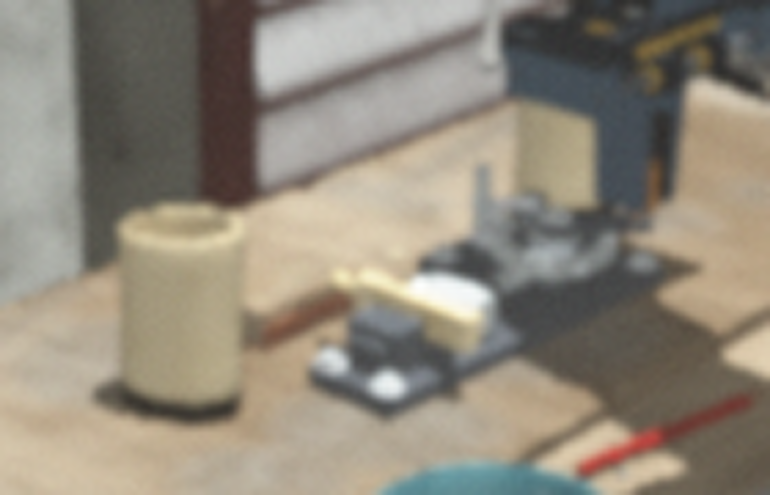

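Request:
jog_arm(plan=[0, 0, 0, 0, 0, 0, 0, 0, 0, 0, 0, 0, -2, 0, 0, 0, -3, 0, 0, 0, -3, 0, 1, 0, -1, 0, 3, 0, 0, 2, 4, 0, 0, 2, 4, 0, 0, 0, 0, 0, 0, 0, 0, 0], claw=3.6)

```text
time_s: 22.02
ee_pos: [702.4, -46.6, 182.5]
ee_rot: [-168.3, 89.9, -169.3]
force: [-0.2, 0.7, -0.3]
gripper_width: 35.8
```

```bash
python3 - <<'E'
from h import *
st=snap('wrist','w17'); print(st['time_s'],st['ee_pos'],st['force'],st['torque'],st['gripper_width'])
im=np.load('pics/w17.npy')
cv2.imwrite('pics/w17a.png',cv2.resize(im[30:260,140:460],None,fx=2.5,fy=2.5,interpolation=cv2.INTER_CUBIC))
E
```

```text
22.0167 [702.38803356 -46.56922763 182.51713916] [-0.20597601  0.72069578 -0.31582485] [ 0.1056678  -0.13165756 -0.01275206] 35.83322209601343
```

View pics/w17a.png

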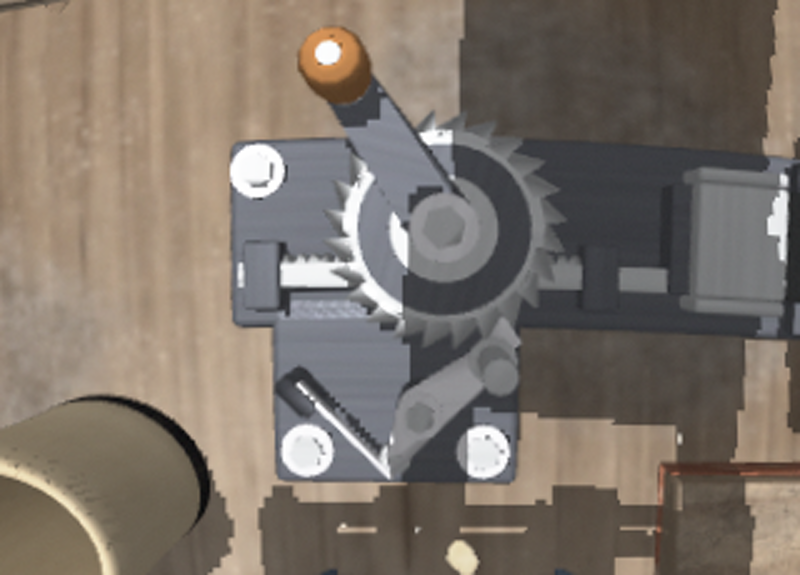

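```bash
python3 - <<'E'
from h import *
st=env.state()
k=at('wrist',140+333/2.5,30+60/2.5,98,st);n=at('wrist',140+444/2.5,30+228/2.5,67,st);p=at('wrist',140+500/2.5,30+376/2.5,88,st);v=at('wrist',140+420/2.5,30+416/2.5,56,st)
for a,b in((k,n),(p,v)):
    d=(a-b)[:2]; print(a.round(1),b.round(1),np.hypot(*d),np.degrees(np.arctan2(d[1],d[0]))%360)
E
```

```text
[572.3 -70.6  98. ] [614.8 -44.3  67. ] 49.95488034129069 211.75212144502737
[654.  -30.5  88. ] [669.8 -52.5  56. ] 27.136334117116483 125.69064844949027
```

Request:
jog_arm(plan=[0, -0.65, -3.25, 0, 0, -0.65, -3.25, 0, 0, -0.7, -3.2, 0, 0, -0.75, -3.2, 0, 2, 0, 0, 0, 2.5, 0, 0, 0, 0, 0, 0, 0, 0, 0, 0, 0], claw=4)

```text
time_s: 22.73
ee_pos: [570.0, -72.8, 139.0]
ee_rot: [179.2, 89.8, 178.0]
force: [0.1, 0.1, 0.2]
gripper_width: 40.1
```

```bash
python3 - <<'E'
from h import *
st=snap('wrist','w18'); print(st['time_s'],st['ee_pos'],st['force'],st['gripper_width'])
im=np.load('pics/w18.npy')
cv2.imwrite('pics/w18a.png',cv2.resize(im[130:400,190:450],None,fx=3,fy=2.2,interpolation=cv2.INTER_CUBIC))
E
```

```text
22.7333 [570.04091487 -72.82529076 138.95650858] [0.09338291 0.09823305 0.20101321] 40.08434159221414
```

View pics/w18a.png

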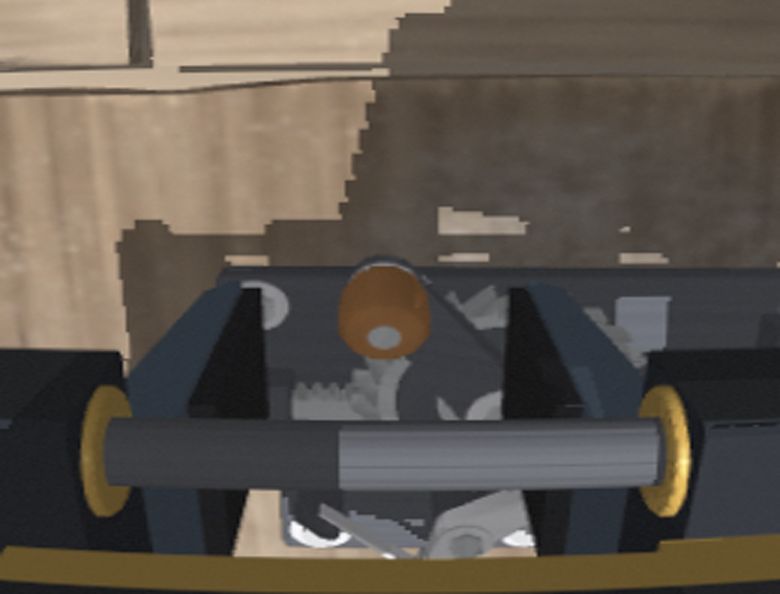

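```bash
python3 - <<'E'
from h import *
st=env.state()
M=R.from_euler('xyz',st['ee_rot'],degrees=True).as_matrix()
a=np.radians(np.linspace(212.5,239,6)); p=52*np.c_[np.cos(a),np.sin(a),0*a]; d=np.diff(p,axis=0)@M
print((d[:,1:]/10).round(2).tolist())
E
```

```text
[[-0.39, 0.28], [-0.36, 0.32], [-0.33, 0.35], [-0.29, 0.38], [-0.26, 0.41]]
```

Request:
jog_arm(plan=[2.3, 0, 0.3, 0, 2.3, 0, 0, 0, 0, 0, 0, 0, 0, 0, 0, 0])

```text
time_s: 23.12
ee_pos: [574.9, -72.5, 93.7]
ee_rot: [-171.6, 90.0, -172.8]
force: [-0.1, 0.3, 0.2]
gripper_width: 40.1
```

Request:
jog_arm(plan=[0, 0, 0, 0, 0, 0, 0, 0, 0, 0, 0, 0, 0, 0, 0, 0], claw=1.2, newtons=20)

```text
time_s: 23.45
ee_pos: [575.4, -72.9, 94.6]
ee_rot: [-27.7, 89.9, -28.8]
force: [0.5, -1.0, 3.5]
gripper_width: 17.5
```

Request:
jog_arm(plan=[0, -0.39, 0.28, 0, 0, -0.36, 0.32, 0, 0, -0.33, 0.35, 0, 0, -0.29, 0.38, 0, 0, -0.26, 0.41, 0, 0, 0, 0, 0, 0, 0, 0, 0])

```text
time_s: 24.03
ee_pos: [591.4, -88.1, 94.4]
ee_rot: [122.4, 89.9, 121.2]
force: [-3.7, 3.8, 6.8]
gripper_width: 17.4
```

Request:
jog_arm(plan=[0, 0, 0, 0, 0, 0, 0, 0, 0, 0, 0, 0, -2, 0, 0, 0, -3, 0, 0, 0, -3, 0, 1, 0, -1, 0, 3, 0, 0, 2, 3.5, 0, 0, 2, 3.5, 0, 0, 0, 0, 0, 0, 0, 0, 0], claw=3.6)

```text
time_s: 24.95
ee_pos: [703.9, -50.6, 181.9]
ee_rot: [-154.8, 89.9, -155.9]
force: [-0.0, 0.9, -0.6]
gripper_width: 36.2
```

```bash
python3 - <<'E'
from h import *
st=snap('wrist','w19'); print(st['time_s'],st['ee_pos'],st['force'],st['torque'],st['gripper_width'])
im=np.load('pics/w19.npy')
cv2.imwrite('pics/w19a.png',cv2.resize(im[30:260,140:460],None,fx=2.5,fy=2.5,interpolation=cv2.INTER_CUBIC))
E
```

```text
24.95 [703.8677412  -50.58721768 181.86805541] [-0.04974591  0.86526942 -0.63216482] [ 0.06125694 -0.15326985  0.02462084] 36.22070163881052
```

View pics/w19a.png

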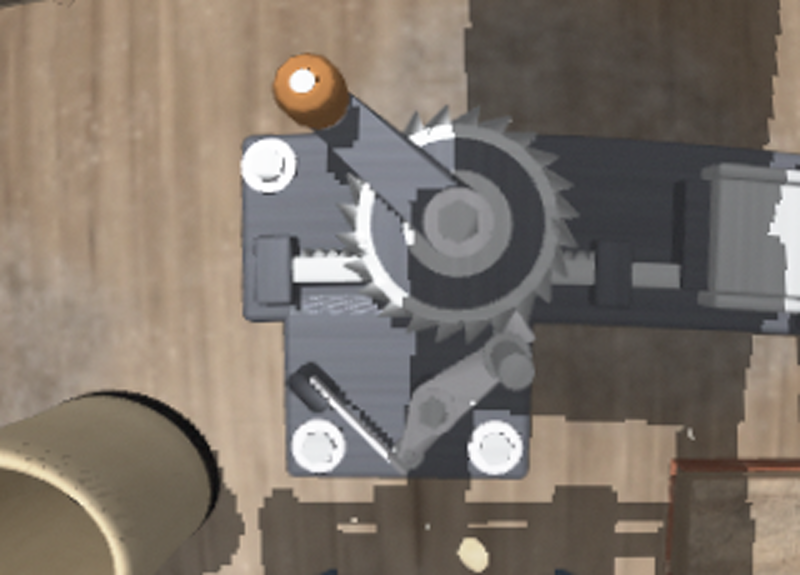

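Request:
jog_arm(plan=[-0.5, 2.6, 0, 0, 0, 2.6, 0, 0, 0, 2.6, 0, 0, 0, 2.6, 0, 0, 0, 2.6, 0, 0, 0, 0, 0, 0, 0, 0, 0, 0, 0, 0, 0, 0, 0, 0, 0, 0])

```text
time_s: 25.75
ee_pos: [704.9, 77.0, 188.5]
ee_rot: [-102.4, 90.0, -103.6]
force: [0.3, -0.7, -0.3]
gripper_width: 35.7
```

```bash
python3 - <<'E'
from h import *
st=snap('wrist','w20'); print(st['time_s'],st['ee_pos'],st['force'],st['gripper_width'])
im=np.load('pics/w20.npy')
cv2.imwrite('pics/w20a.png',cv2.resize(im[60:300,120:440],None,fx=2.5,fy=2.5,interpolation=cv2.INTER_CUBIC))
snap('scene','s20',(240,190,380,280),5.5)
k=at('wrist',140+308/2.5,30+86/2.5,98,{'ee_pos':np.array([703.87,-50.59,181.87]),'ee_rot':np.array([-154.8,89.9,-155.9])})
n=at('wrist',140+458/2.5,30+221/2.5,67,{'ee_pos':np.array([703.87,-50.59,181.87]),'ee_rot':np.array([-154.8,89.9,-155.9])})
d=(k-n)[:2];print(np.degrees(np.arctan2(d[1],d[0]))%360)
E
```

```text
25.75 [704.90347679  77.01143067 188.49600616] [ 0.29689154 -0.7233118  -0.34016015] 35.6581953623946
226.80564956119298
```

View pics/w20a.png

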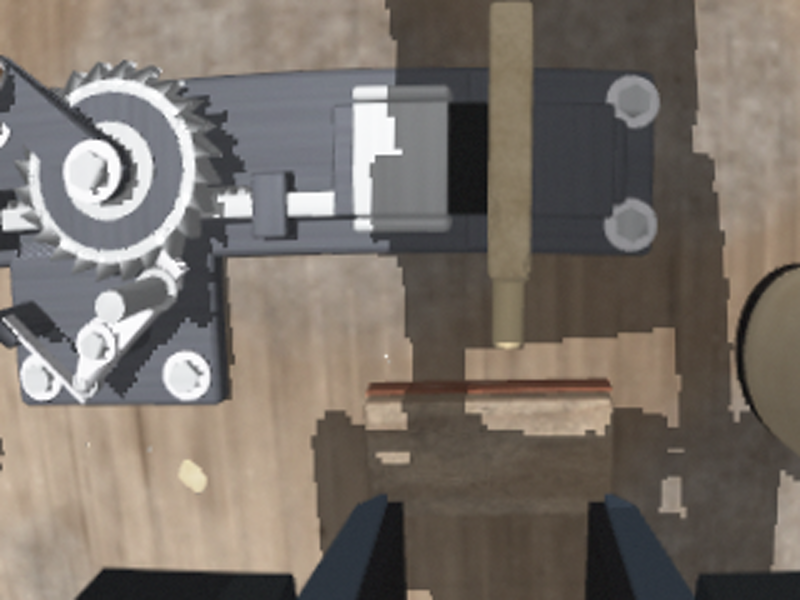

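View pics/s20.png

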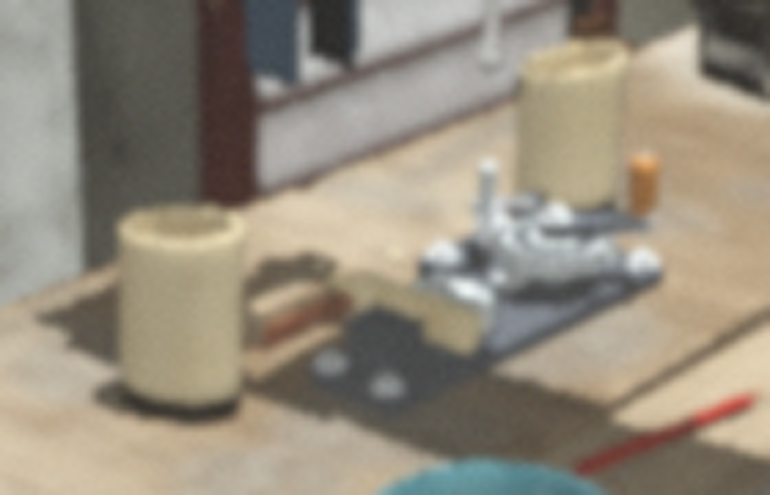

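```bash
python3 - <<'E'
from h import *
st=env.state()
f=lambda x,y,z: at('wrist',120+x/2.5,60+y/2.5,z,st).round(1)
print('blank',f(512,3,57),f(509,276,57),'tip',f(508,344,46))
print('pad',f(488,102,45),f(488,214,45)); print('jaw plate',f(605,95,46))
snap('top','t20',(270,150,470,250),4)
E
```

```text
blank [573.5  86.5  57. ] [655.4  84.   57. ] tip [678.   83.4  46. ]
pad [602.4  78.8  45. ] [637.2  78.   45. ]
jaw plate [600.5 114.5  46. ]
```

View pics/t20.png

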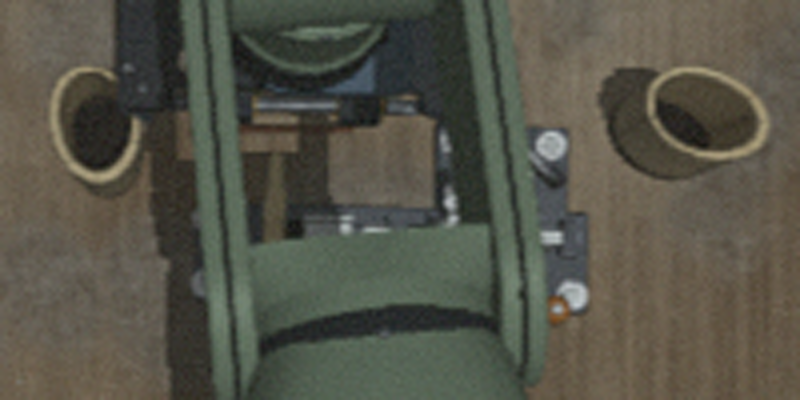

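```bash
python3 - <<'E'
from workcell import env
print(env.job_done(), env.state()['time_s'])
E
```

```text
the job is handed in; nothing more can be done
the job is handed in; nothing more can be done
```

The job is done and handed in, with the last clock reading before that about 26 s. I threw the pawl back, wound the jaw open, turned the blank end for end and stood it back in the slot. Then I dropped the pawl in and wound the jaw up.

- **Winding:** the first wind-up settled one tooth short of where it started, with the knob at about 212°. I wound it one more tooth, and the knob now reads about 227°, against about 225.5° at the start.
- **Blank:** it stands on edge against the fixed jaw with the tenon to the back and the square end to the front. It lies within about 0.5° of square to the jaws. Its middle is about 5 mm in front of the jaws' middle, where 12 mm is allowed.
- **Pawl and grip:** the pawl shows down in the teeth and the pad against the blank. I did not measure the pad's force; with the wheel back at its starting angle it should be about 8 N.
- **Bystanders:** both cups and the sanding block look to be where they stood, and the gripper is clear of everything.
- **Disagreement between pictures:** the wrist camera put the same points 3 to 6 mm apart along the slot depending on which way it faced. I therefore judged the blank's place against the pad in a single picture.

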